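# Clip the clamp bar down over the spot plate carrier

### The arm

A 6-joint arm with a two-finger parallel gripper is mounted at the origin on a cart in front of the work surface, level with it; the furniture and walls round the work are solid. World frame = base frame: x ahead of the robot, y to its left, z up, the work surface at z = 0. Lengths are in m, angles in degrees, forces in N, time in s.
With the tool pointing down it reaches from about 0.4 to 0.825 m from the base axis. Payload 7 kg.
Tool frame: the origin (TCP) lies midway between the tips of the shut fingers; the grasp point (between the pads) lies ctrl.tcp_to_grasp behind it (ctrl.tcp_to_grasp is the distance from the TCP to the grasp point, in m); z points along the fingers, y is the line along which they close (so a half turn about z gives the same grasp; the last joint's range is limited). The gripper opens to 88 mm and grips with 3 to 60 N. Pads are 19 mm wide; open, the fingers measure 130 mm over their backs; the gripper's body (78 mm by 193 mm) begins 47 mm behind the grasp point.
Start: joints at [81.996, 20.546, 0.682, 0, -70.136, -16.507], TCP at [0.28, 0.614, 0.227] pointing down, gripper open.
Joint ranges: [-176.03, 176.03], [-82.01, 121.73], [-58.28, 71.71], [-173.87, 95.51], [-174.79, -0.11], [-173.66, 173.66]. Speed limits (degrees/s): [136.94, 136.94, 172.46, 180, 180, 180].

### API

Orientations are given as [roll, pitch, yaw] about the fixed x, y, z axes, in that order (R = Rz(yaw) Ry(pitch) Rx(roll)).
In Python, from plant import ctrl, imaging, close_job gives the robot as it stands.
- The arm moves only by the shell command python3 -m crank 'ROWS'. ROWS is JSON, a list of rows, each a list of 3 entries, a list of its own where there are three numbers: the shift along the world's x, y, z in m, then the turn, a rotation vector about the world's x, y, z in degrees, then the opening, from -1 (shut) to 1 (fully open), so that 0 is half open. A call has 1 to 12 rows; each row shifts and turns the commanded pose from where the row before left it; what a row does not reach is not made up. A row lasts 1/10 s, in which the tool goes at most 50 mm and 8.59 degrees, less where a joint would pass 70% of its speed; a pose out of reach is approached as far as the arm can. A call is refused whole if a number of a shift passes 0.05 or a number of a turn 8.59, either way. A call with a gripper value outside its range is refused whole. The fingers move at their own pace and stop on an object; the grip force is fixed at half the most. Time passes only in rows, so rows that do not move let the fingers close. It gives the time, the measured TCP pose, the force, the opening and the grip force at its end, in the units of the state.
- ctrl.get_obs(): the state, without advancing time (a new reading comes with each control period).
- imaging.snapshot(name): name is "side" or "top"; returns (picture, depth): 400x640x3 uint8, blue, green, red; 400x640 float32, m along the optical axis (not along the pixel's ray), 0 where there is no reading.
- imaging.camera_model(name): a dict with "mtx" (3x3 intrinsics, pixels), "R" (3x3) and "t" (3): a world point X has camera coordinates R X + t. Camera axes: x right, y down, z forward; pixel columns grow to the right and rows downward; lengths in m; the calibration is good to about 2 mm. A picture is of the moment at which its call begins. camera_model takes no time and is no camera call.
- close_job(): hands the job in; it is judged then, once.
The state is a dict: "clock": time; "joint_pos": joint angles; "qvel": joint speeds; "tau": joint torques, N m; "tool_pos": TCP position; "orientation": TCP orientation; "force": force on the tool from outside, world axes, zero at the start; "moment": the same for the moment, N m; "opening": finger opening in m; "gripper_force": force on a finger pad.
Only numpy, scipy, OpenCV 4.12 (cv2) and the standard library are available. Lean on these libraries where they do the work, as an engineer would, in place of code of your own. Each camera call takes 0.05 s, during which the arm holds its last target. There are 200 camera calls.

### The job

Pick up the loose orange clamp bar by its upright rib, lay it across the white spot plate on the carrier, between the four steel pins, and press it straight down until both blue snap hooks have clicked over its ends, so that it holds the plate down. Press slowly and stop as soon as both sides have clicked: the porcelain plate lies on a sprung floor and must not be driven down hard, towards the bottom of its travel. Leave the bar clipped on, upright and level, and do not disturb the two brown dropper bottles.

Things in the scene. Friction and masses are not known exactly. Their poses are not given: they have to be found in the camera images.
- carrier_base: dark steel foot of the spot plate carrier, 156 x 166 x 12 mm, fixed; origin at the centre of its underside, z up. An aluminium deck (150 x 150 x 10 mm) stands over it on jack posts, centred, same axes. The deck's underside (DU) is 18 to 30 mm above this origin: it differs each time and is not reported, so the depth to press to must be felt. The clamp bar goes across the plate along this y axis
- carrier_top (a point): centre of the foot's top face, 12 mm above its origin. White spot plate: 120 mm along x, 90 along y, top 34.5 mm above DU when up. Four round-topped steel guide pins, 8 mm thick, at x = +-20.5, y = +-52 mm, tops 45 mm above DU: a 33 mm wide passage for the bar. Two blue snap hooks beyond the bar's ends, at y = +-60 mm, 18 mm wide
- clamp_bar_center (a point): centre of the loose orange clamp bar (about 120 g), half-way up: 18 mm above its flat underside. Flat part 30 mm (x) by 120 mm (y, its long axis) by 6 mm; on its middle stands a rib to grip, 14 mm thick (x), 46 mm long (y), rising from 6 to 36 mm above the underside. Side lugs 42 mm across at y = +-44 mm fit just inside the pins. z up. Same either way round. Starts flat on the worktop
- spring_floor (a joint): how far the spot plate on its sprung floor is pressed down, in m: 0 = up, end of travel 0.0085. It pushes back with about 2.3 N at first and 2.2 N more for each mm. The hooks click at 2.5 to 3 mm; released, the clipped bar keeps it at about 2.5 mm. Beyond 6.5 mm (about 17 N) the plate is taken to be damaged
- hook_a (a joint): spring bend of the snap hook at the carrier's +y end, in rad: 0 = upright (closed), about 0.09 while the bar passes, back to 0 once clicked. Hook tops are outward leaning ramps (tops 54 mm above DU, 126 mm apart), narrowing to 115 mm between the 3 mm thick heads, whose flat undersides are 38 mm above DU. The bar is home when its flat part's top face is below both
- hook_b (a joint): the same for the hook at the carrier's -y end. Forces as the bar goes down, both hooks together: 4 to 8 N on the ramps, from 19 to 6 mm above the plate; then 1 to 4 N of rubbing, to which the sprung plate's push is added (7 to 11 N in all just before the click); after the click only the plate's push is left, so that 12 to 14 N is only reached with both hooks closed
- bottle_a_center (a point): brown dropper bottle standing on the worktop, 39 mm across, 104 mm high; point at half height. Leave it alone
- bottle_b_center (a point): the other brown dropper bottle, the same

How it is judged (in metres and radians):
On the way, in this order (a step that is already met when the one before it is completed fails the run):
1. the clamp bar is lifted off the worktop (height (world z) of clamp_bar_center above 0.05 m), for 0.1 s.
2. the bar is pressed down across the plate and both hooks have closed over its ends (value of joint spring_floor above 0.0018 m and value of joint each of hook_a, hook_b below 0.035 rad and x of clamp_bar_center in the frame of carrier_base between -0.005 and 0.005 m and y of clamp_bar_center in the frame of carrier_base between -0.005 and 0.005 m and angle between the y axis of clamp_bar_center and the y axis of carrier_base, either way round below 0.1 rad and angle between clamp_bar_center's own z axis and vertical below 0.05 rad), for 0.2 s.
At the end, for the whole second after the job is handed in: the bar lies across the plate under both hooks: plate held down by 1.8 to 4.5 mm, both hooks within 0.035 rad of upright, bar centred within 5 mm along both carrier axes, its long axis within 0.1 rad of the carrier's y, its upright axis within 0.05 rad of vertical (all of step 2 and value of joint spring_floor below 0.0045 m); the robot touches nothing.
It fails at once if the spot plate is driven down more than 6.5 mm (about 17 N) (value of joint spring_floor above 0.0065 m).
It fails at once if the bottle a is moved more than 3 cm (distance of bottle_a_center from where it was at the start of the episode above 0.03 m).
It fails at once if the bottle b is moved more than 3 cm (distance of bottle_b_center from where it was at the start of the episode above 0.03 m).
It also fails if it takes over 45 s, if anything falls off the work surface, if the arm or the gripper's body presses on something with over 40 N, if the wrist force passes 120 N, or if a joint passes its speed limit or range.

## Working session

There is one attempt and no reset: what is moved stays moved. The work goes in short steps, Python scripts to look and compute and a shell command to move; the robot and the scene stay as the last step left them, time stands still between calls to the robot, and variables do not carry over. Pictures are saved under pics/ and viewed, at most 10 in all, crops included, and the job is handed in when it is done.

```bash
mkdir -p pics; ls
python3 - <<'E'
from plant import ctrl, imaging
import cv2,numpy as np
for n in("side","top"):
    p,d=imaging.snapshot(n); cv2.imwrite(f"pics/{n}0.png",p); np.save(f"pics/{n}0.npy",d)
    m=imaging.camera_model(n); print(n,np.round(m["mtx"],1).tolist(),"campos",np.round(-m["R"].T@m["t"],3),np.round(m["R"],3).tolist())
print(ctrl.get_obs(),ctrl.tcp_to_grasp)
E
```

```text
pics
side [[387.0, 0.0, 321.6], [0.0, 387.0, 202.1], [0.0, 0.0, 1.0]] campos [ 0.106 -0.754  0.642] [[0.884, -0.467, -0.02], [-0.281, -0.496, -0.822], [0.373, 0.732, -0.57]]
top [[492.1, 0.0, 320.7], [0.0, 492.1, 192.2], [0.0, 0.0, 1.0]] campos [ 0.165 -0.023  1.628] [[-0.006, -1.0, -0.013], [-0.981, 0.008, -0.196], [0.196, 0.012, -0.98]]
{'clock': 0.1, 'joint_pos': array([ 8.19952479e+01,  2.05853850e+01,  6.39060186e-01, -1.54007391e-02,
       -7.01370853e+01, -1.65062766e+01]), 'qvel': array([-0.03963803, -0.10812603,  0.11401379,  0.11730888,  0.05815669,
        0.00011911]), 'tau': array([-1.45410228e-03, -5.84161592e+01,  2.93751240e+01,  7.01555595e+00,
        1.01350559e-02, -4.59018577e-05]), 'tool_pos': array([0.27989935, 0.6137488 , 0.22574599]), 'orientation': array([ 1.79915914e+02, -9.81842072e-03, -2.45162647e+01]), 'force': array([-0.11791913,  0.47717161, -0.04801069]), 'moment': array([0.01419024, 0.04384005, 0.00906313]), 'gripper_force': 0.0, 'opening': 0.08761060735649256} 0.0188
```

View pics/top0.png

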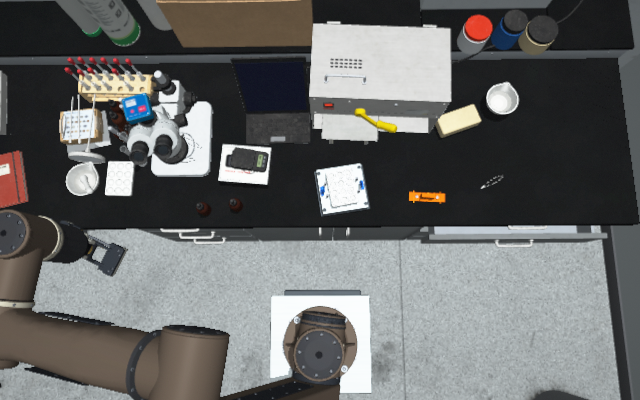

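View pics/side0.png

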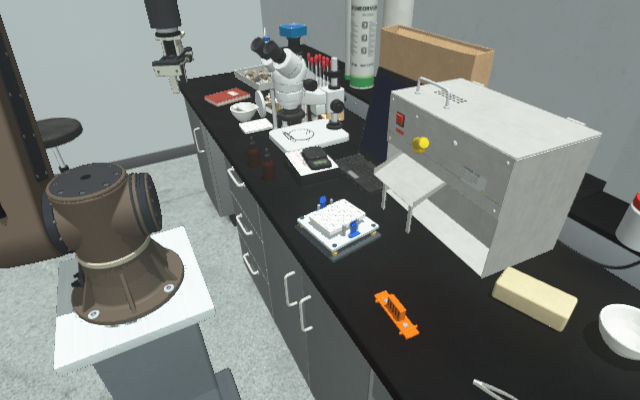

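The top view shows the carrier at about (342,188) with its hooks at (323,190) and (362,187). The bar is at (427,197) and the bottles at (203,208) and (236,205). The side view shows the carrier at (340,222) and the bar at (397,313).

```bash
cat > h.py <<'E'
from plant import ctrl, imaging
import cv2,numpy as np
M={n:imaging.camera_model(n) for n in("side","top")}
def ray(n,uv):
    m=M[n];K=m["mtx"];d=np.array([(uv[0]-K[0,2])/K[0,0],(uv[1]-K[1,2])/K[1,1],1.]);return -m["R"].T@m["t"],m["R"].T@d
def onz(n,uv,z):
    c,d=ray(n,uv);return c+d*(z-c[2])/d[2]
def tri(a,b):
    c1,d1=ray("side",a);c2,d2=ray("top",b)
    s=np.linalg.lstsq(np.c_[d1,-d2],c2-c1,rcond=None)[0];p,q=c1+s[0]*d1,c2+s[1]*d2
    return (p+q)/2,np.linalg.norm(p-q)
def cloud(n,d):
    v,u=np.mgrid[:400,:640];m=M[n];K=m["mtx"]
    P=np.stack([(u-K[0,2])/K[0,0]*d,(v-K[1,2])/K[1,1]*d,d],-1)
    return (P-m["t"])@m["R"]
def mask(p,lo,hi,box):
    m=cv2.inRange(cv2.cvtColor(p,cv2.COLOR_BGR2HSV),lo,hi);o=np.zeros_like(m);a,b,c,e=box;o[b:e,a:c]=m[b:e,a:c];return o
def blobs(m,amin=4):
    n,l,s,c=cv2.connectedComponentsWithStats(m);return [(s[i,4],c[i],l==i) for i in range(1,n) if s[i,4]>=amin]
OR=((5,150,90),(20,255,255));BL=((100,120,60),(125,255,255))
E
python3 - <<'E'
from h import *
np.set_printoptions(precision=4,suppress=True)
box={"top":(300,150,460,225),"side":(270,180,450,360)}
for n in("side","top"):
    p=cv2.imread(f"pics/{n}0.png");d=np.load(f"pics/{n}0.npy");C=cloud(n,d)
    for nm,c in(("or",OR),("bl",BL)):
        for a,uv,l in blobs(mask(p,*c,box[n])):
            q=C[l];print(n,nm,a,uv,"med",np.median(q,0),"zmin/max",np.percentile(q[:,2],[5,95]))
            if nm=="or":
                for z0,z1 in((-.01,.012),(.025,.05)):
                    s=q[(q[:,2]>z0)&(q[:,2]<z1)]
                    if len(s)>5: r=cv2.minAreaRect((s[:,:2]*1000).astype(np.float32));print("  rect",z0,len(s),r)
    b=box[n];sub=np.zeros((400,640),bool);sub[b[1]:b[3],b[0]:b[2]]=1
    q=C[sub];sel=(abs(q[:,1]+.06)<.12)&(q[:,2]>.01)&(q[:,2]<.1)&(q[:,0]>.42)&(q[:,0]<.66);print(np.histogram(q[sel][:,2],bins=np.arange(.01,.1,.004)))
    for z0,z1 in((.025,.043),(.05,.068)):
        s=q[sel&(q[:,2]>z0)&(q[:,2]<z1)];print(z0,len(s),cv2.minAreaRect((s[:,:2]*1000).astype(np.float32)),np.median(s,0))
    zz=C[...,2];sel=(C[...,0]>.4)&(C[...,0]<.85)&(zz>.12)&(C[...,1]>-.45)&(C[...,1]<.45);print("obst",[(i,np.round(zz[sel&(abs(C[...,1]-i)<.05)].max(initial=0),3),np.round(C[...,0][sel&(abs(C[...,1]-i)<.05)].min(initial=9),3)) for i in np.arange(-.4,.5,.1).round(1)])
im=[cv2.resize(cv2.imread("pics/top0.png")[145:225,300:460],None,fx=5,fy=5,interpolation=cv2.INTER_CUBIC)]
cv2.imwrite("pics/c0.png",im[0])
cv2.imwrite("pics/c1.png",cv2.resize(cv2.imread("pics/side0.png")[185:345,285:435],None,fx=3.7,fy=3.7,interpolation=cv2.INTER_CUBIC))
E
```

```text
side or 872 [396.7569 313.7546] med [ 0.4636 -0.3707  0.0065] zmin/max [0.0004 0.0365]
  rect -0.01 620 ((472.2973937988281, -355.6661682128906), (128.37738037109375, 51.536231994628906), 86.27269744873047)
  rect 0.025 179 ((468.7637023925781, -359.57830810546875), (46.020931243896484, 15.40063190460205), 87.46197509765625)
side bl 74 [322.527  201.1351] med [ 0.4867 -0.014   0.0678] zmin/max [-0.0008  0.0808]
side bl 113 [353.4336 229.177 ] med [ 0.503  -0.1384  0.053 ] zmin/max [0.0403 0.0785]
(array([479,  47,  27,  13,  28,  88, 662, 253,  45,  33,  75, 213, 428,
       518,  59,  34,  27,  25,   2,   0,   0,   0]), array([0.01 , 0.014, 0.018, 0.022, 0.026, 0.03 , 0.034, 0.038, 0.042,
       0.046, 0.05 , 0.054, 0.058, 0.062, 0.066, 0.07 , 0.074, 0.078,
       0.082, 0.086, 0.09 , 0.094, 0.098]))
0.025 1049 ((539.9041748046875, -78.11837005615234), (169.14833068847656, 239.81642150878906), 88.82991027832031) [ 0.4672 -0.1256  0.0371]
0.05 1249 ((546.8757934570312, -85.60908508300781), (128.65426635742188, 244.25685119628906), 81.40579223632812) [ 0.49   -0.0826  0.0614]
obst [(n
[... 1412 characters left out ...]
8.554137229919434) [ 0.4843 -0.0757  0.0372]
0.05 919 ((495.56268310546875, -68.20397186279297), (118.38187408447266, 134.8857879638672), 9.72275447845459) [ 0.4953 -0.0732  0.0613]
obst [(np.float64(-0.4), np.float64(0.32), np.float64(0.684)), (np.float64(-0.3), np.float64(0.321), np.float64(0.684)), (np.float64(-0.2), np.float64(0.32), np.float64(0.604)), (np.float64(-0.1), np.float64(0.36), np.float64(0.648)), (np.float64(-0.0), np.float64(0.359), np.float64(0.647)), (np.float64(0.1), np.float64(0.307), np.float64(0.783)), (np.float64(0.2), np.float64(0.307), np.float64(0.78)), (np.float64(0.3), np.float64(0.304), np.float64(0.784)), (np.float64(0.4), np.float64(0.41), np.float64(0.518))]
```

View pics/c0.png

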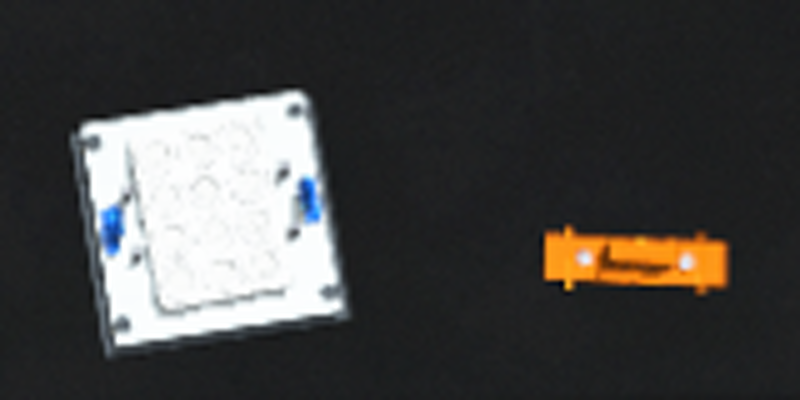

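View pics/c1.png

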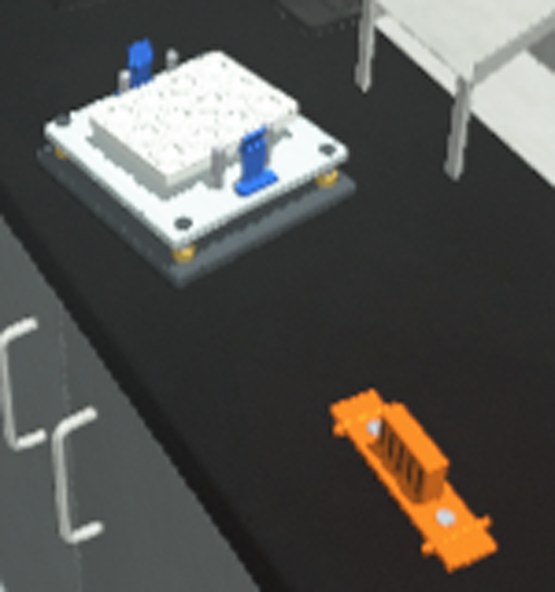

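The top crop shows the deck's four corner screws at crop (93,142), (295,110), (330,292) and (121,324), and the bar's white screws at (585,258) and (686,261). The side crop shows deck screws at (62,120), (328,150) and (183,222), and bar screws at (374,428) and (446,516).

Run:
```python
from h import *
np.set_printoptions(precision=4,suppress=True)
def cen(g,uv,r,dark):
    u,v=int(round(uv[0])),int(round(uv[1]));s=g[v-r:v+r+1,u-r:u+r+1].astype(float)
    w=np.clip((np.percentile(s,70)-s) if dark else (s-np.percentile(s,60)),0,None);w[w<.3*w.max()]=0
    y,x=np.mgrid[-r:r+1,-r:r+1];return np.array([u+(x*w).sum()/w.sum(),v+(y*w).sum()/w.sum()])
def loc(g,l,o,f,r,dark):return [cen(g,(o[0]+(a+.5)/f-.5,o[1]+(b+.5)/f-.5),r,dark) for a,b in l]
P={n:cv2.imread(f"pics/{n}0.png") for n in M}
gt,gs=[cv2.cvtColor(P[n],cv2.COLOR_BGR2GRAY) for n in("top","side")]
bt,bs=P["top"][...,0],P["side"][...,0]
T=loc(gt,[(93,142),(295,110),(330,292),(121,324)],(300,145),5,2,True)
S=loc(gs,[(62,120),(328,150),(183,222)],(285,185),3.7,2,True)
q=np.array([onz("top",t,.037) for t in T]);print("top",q[:,:2].tolist(),q.mean(0))
e=(q[1]-q[0])+(q[2]-q[3]);print("y axis dir",np.degrees(np.arctan2(-e[1],-e[0])), "sides",[np.linalg.norm(q[i]-q[i-1]) for i in range(4)])
e=(q[1]-q[2])+(q[0]-q[3]);print("x axis dir",np.degrees(np.arctan2(e[1],e[0])))
s=np.array([onz("side",t,.037) for t in S]);print("side",s[:,:2].tolist(),"centres",s.mean(0),)
for i in range(3):
  for j in range(4):
    X,g=tri(S[i],T[j]); 
    if g<.012 and abs(X[2]-.037)<.02: print("tri",i,j,X,g)
B=loc(bt,[(585,258),(686,261)],(300,145),5,2,False);D=loc(bs,[(374,428),(446,516)],(285,185),3.7,3,False)
print(B,D)
for n,L in(("top",B),("side",D)):
    p=[onz(n,t,.007) for t in L];e=p[0]-p[1];print(n,p,(p[0]+p[1])/2,np.degrees(np.arctan2(e[1],e[0])),np.linalg.norm(e))
for i in range(2):print(tri(D[i],B[i]))
# blue hooks top/side triangulation
```

```text
top [[0.5480120651602047, 0.006695214977053981], [0.5697711064930877, -0.13398855314165578], [0.4474433951082652, -0.15478643016463842], [0.4251796072331859, -0.013075327380569223]] [ 0.4976 -0.0738  0.037 ]
y axis dir 98.86058113398964 sides [np.float64(0.12441337173112636), np.float64(0.14235651896490376), np.float64(0.12408311996928327), np.float64(0.14344933915087776)]
x axis dir 9.39600018543262
side [[0.42621969098182216, -0.0035748526349825838], [0.5681429147246438, -0.12916460092415738], [0.44537282586970905, -0.1481103366305373]] centres [ 0.4799 -0.0936  0.037 ]
tri 0 3 [ 0.4231 -0.0129  0.0444] 0.0016821593982210652
tri 1 1 [ 0.5673 -0.133   0.0405] 0.0033888488134511327
tri 2 2 [ 0.4445 -0.1536  0.0423] 0.004100712298514431
[array([416.3964, 196.152 ]), array([436.6921, 197.0577])] [array([385.5114, 299.9633]), array([404.8231, 324.39  ])]
top [array([ 0.4737, -0.3239,  0.007 ]), array([ 0.47  , -0.3914,  0.007 ])] [ 0.4719 -0.3577  0.007 ] 86.90741894738142 0.0676113129442089
side [array([ 0.4707, -0.3231,  0.007 ]), array([ 0.4677, -0.392 ,  0.007 ])] [ 0.4692 -0.3575  0.007 ] 87.50253496053719 0.06898198561789258
(array([ 0.4723, -0.3233,  0.0068]), np.float64(0.0029834694192503435))
(array([ 0.4695, -0.3913,  0.0055]), np.float64(0.0018132720673851238))
```

```bash
python3 -m crank '[[[0.01,-0.039,0],[0,0,-8.5],1],[[0.01,-0.039,0],[0,0,-8.5],1],[[0.01,-0.039,0],[0,0,-8.5],1],[[0.01,-0.039,0],[0,0,-8.5],1],[[0.01,-0.039,0],[0,0,-8.5],1],[[0.01,-0.039,0],[0,0,-8.5],1],[[0.01,-0.039,0],[0,0,-8.5],1],[[0.01,-0.039,0],[0,0,-8.5],1],[[0.02,-0.038,0],[0,0,0],1],[[0.02,-0.038,0],[0,0,0],1],[[0.02,-0.038,0],[0,0,0],1],[[0.02,-0.038,0],[0,0,0],1]]'
python3 -m crank '[[[0.005,-0.045,0],[0,0,0],1],[[0.005,-0.045,0],[0,0,0],1],[[0.005,-0.045,0],[0,0,0],1],[[0.005,-0.045,0],[0,0,0],1],[[0.005,-0.045,0],[0,0,0],1],[[0.005,-0.045,0],[0,0,0],1],[[0,-0.045,0],[0,0,0],1],[[0,-0.045,0],[0,0,0],1],[[0,-0.045,0],[0,0,0],1],[[0,-0.045,0],[0,0,0],1],[[0,-0.045,0],[0,0,0],1],[[0,0,0],[0,0,0],1]]'
```

```text
clock: 1.3
tool_pos: [0.4403, 0.1485, 0.2266]
orientation: [-180.0, 0.0, -92.5]
force: [-0.5, 1.3, -0.9]
opening: 0.0875
gripper_force: 0.0
clock: 2.5
tool_pos: [0.4691, -0.3491, 0.2253]
orientation: [179.9, -0.0, -92.8]
force: [0.3, 0.1, -0.3]
opening: 0.0878
gripper_force: 0.0
```

```bash
python3 -m crank '[[[0.001,-0.008,-0.03],[0,0,0],1],[[0,0,-0.04],[0,0,0],1],[[0,0,-0.04],[0,0,0],1],[[0,0,-0.03],[0,0,0],1],[[0,0,-0.02],[0,0,0],1],[[0,0,-0.015],[0,0,0],1],[[0,0,-0.01],[0,0,0],1],[[0,0,0],[0,0,0],1],[[0,0,0],[0,0,0],1]]'
python3 - <<'E'
from h import *
p,d=imaging.snapshot("side");cv2.imwrite("pics/s1.png",cv2.resize(p[180:360,260:460],None,fx=3,fy=3,interpolation=cv2.INTER_CUBIC));print(ctrl.get_obs()["tool_pos"])
E
```

```text
clock: 3.4
tool_pos: [0.4713, -0.3529, 0.042]
orientation: [-180.0, -0.0, -92.5]
force: [-0.0, 0.5, 0.1]
opening: 0.0879
gripper_force: 0.0
[ 0.47162207 -0.35297272  0.04238657]
```

View pics/s1.png

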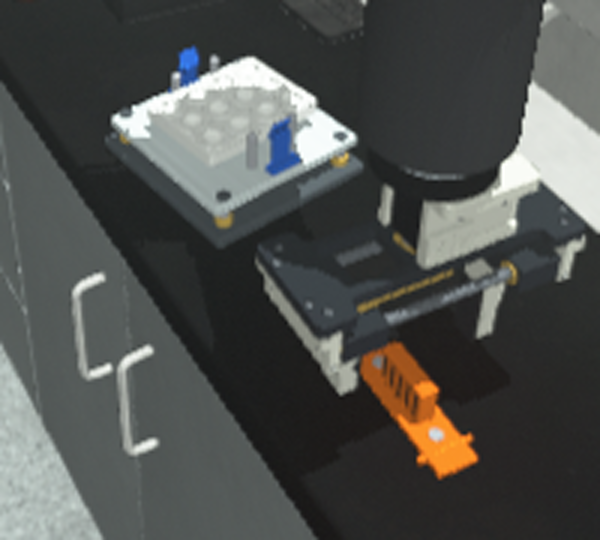

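The fingers straddle the rib in the side view (crop about (400,380)), so I go on down and close.

```bash
python3 -m crank '[[[-0.001,-0.0045,-0.012],[0,0,0],1],[[0,0,-0.012],[0,0,0],1],[[0,0,-0.008],[0,0,0],1],[[0,0,0],[0,0,0],1],[[0,0,0],[0,0,0],-1],[[0,0,0],[0,0,0],-1],[[0,0,0],[0,0,0],-1],[[0,0,0],[0,0,0],-1],[[0,0,0],[0,0,0],-1],[[0,0,0],[0,0,0],-1]]'
```

```text
clock: 4.45
tool_pos: [0.4701, -0.3574, 0.0097]
orientation: [-180.0, -0.0, -92.5]
force: [0.5, 0.3, 0.5]
opening: 0.0448
gripper_force: 0.0
```

```bash
python3 -m crank '[[[0,0,0],[0,0,0],-1],[[0,0,0],[0,0,0],-1],[[0,0,0],[0,0,0],-1],[[0,0,0],[0,0,0],-1],[[0,0,0],[0,0,0],-1],[[0,0,0],[0,0,0],-1],[[0,0,0],[0,0,0],-1]]'
```

```text
clock: 5.15
tool_pos: [0.4701, -0.3574, 0.0096]
orientation: [-180.0, -0.0, -92.5]
force: [0.0, -0.7, -0.6]
opening: 0.0138
gripper_force: 30.0
```

```bash
python3 -m crank '[[[0,0,0.02],[0,0,0],-1],[[0,0,0.04],[0,0,0],-1],[[0,0,0.04],[0,0,0],-1],[[0,0,0.02],[0,0,0],-1],[[0.003,0.034,0],[0,0,2.9],-1],[[0.004,0.045,0],[0,0,2.9],-1],[[0.004,0.045,0],[0,0,2.9],-1],[[0.004,0.045,0],[0,0,2.9],-1],[[0.004,0.045,0],[0,0,0],-1],[[0.004,0.04,0],[0,0,0],-1],[[0.003,0.03,0],[0,0,0],-1],[[0,0,0],[0,0,0],-1]]'
python3 -m crank '[[[0,0,0],[0,0,0],-1],[[0,0,0],[0,0,0],-1],[[0,0,0],[0,0,0],-1]]'
python3 - <<'E'
from h import *
for n in M:
    p,d=imaging.snapshot(n);cv2.imwrite(f"pics/{n}2.png",p);np.save(f"pics/{n}2.npy",d)
p=cv2.imread("pics/side2.png");a=cv2.resize(p[160:270,280:410],None,fx=5,fy=5,interpolation=cv2.INTER_CUBIC)
cv2.imwrite("pics/c2.png",a);print(ctrl.get_obs()["tool_pos"],ctrl.get_obs()["orientation"],ctrl.get_obs()["force"])
E
```

```text
clock: 6.35
tool_pos: [0.4964, -0.0704, 0.1297]
orientation: [-180.0, 0.0, -80.7]
force: [-0.1, -0.7, -2.0]
opening: 0.0138
gripper_force: 30.0
clock: 6.65
tool_pos: [0.4957, -0.0743, 0.1294]
orientation: [180.0, -0.0, -81.0]
force: [-0.0, 0.6, -0.9]
opening: 0.0135
gripper_force: 30.0
[ 0.49587008 -0.07419436  0.1294648 ] [ 1.79986136e+02 -1.07966304e-03 -8.09945448e+01] [-0.2703347  -0.20047521 -1.68086004]
```

View pics/c2.png

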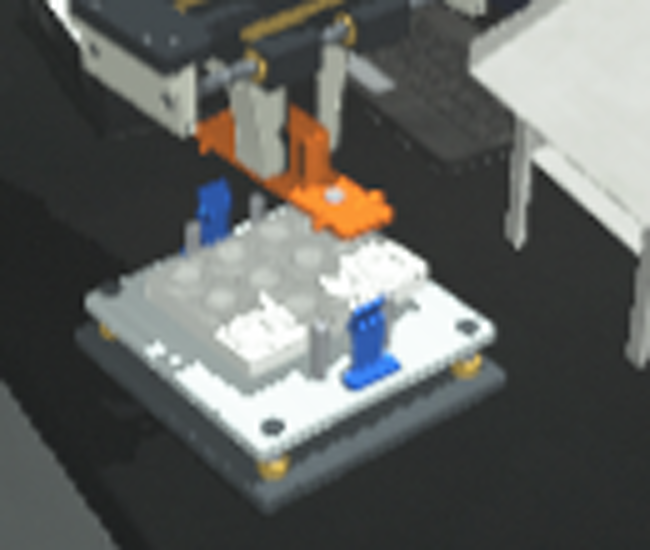

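The bar hangs level over the carrier. Its near screw is at crop (335,195), and the deck screws are at (110,288), (468,327) and (272,426). Next I compare these with the robot's own pose.

```bash
cat >> h.py <<'E'
def cen(g,uv,r,dark):
    u,v=int(round(uv[0])),int(round(uv[1]));s=g[v-r:v+r+1,u-r:u+r+1].astype(float)
    w=np.clip((np.percentile(s,70)-s) if dark else (s-np.percentile(s,60)),0,None);w[w<.3*w.max()]=0
    y,x=np.mgrid[-r:r+1,-r:r+1];return np.array([u+(x*w).sum()/w.sum(),v+(y*w).sum()/w.sum()])
def loc(g,l,o,f,r,dark):return [cen(g,(o[0]+(a+.5)/f-.5,o[1]+(b+.5)/f-.5),r,dark) for a,b in l]
E
python3 - <<'E'
from h import *
np.set_printoptions(precision=4,suppress=True)
p=cv2.imread("pics/side2.png");g=cv2.cvtColor(p,cv2.COLOR_BGR2GRAY)
D=loc(g,[(110,288),(468,327),(272,426)],(280,160),5,2,True);b=loc(p[...,0],[(335,195)],(280,160),5,2,False)[0]
print(D,b)
tcp=np.array([.4958,-.0742,.1294]);a=np.radians(99.0);e=np.array([np.cos(a),np.sin(a)])
exp=tcp[:2]-.0342*e
print("screw exp",exp,"seen",onz("side",b,tcp[2]-.0096+.007))
for z in(.034,.037,.040):
    s=np.array([onz("side",t,z) for t in D]);print(z,s[:,:2].tolist(),"c",(s[0]+s[1])[:2]/2,np.linalg.norm(s[0]-s[1]),np.linalg.norm(s[0]-s[2]),np.linalg.norm(s[1]-s[2]))
d=np.load("pics/side0.npy");C=cloud("side",d);P0=cv2.imread("pics/side0.png")
# deck plane fit near the deck in start image: edge extents via depth
c=np.array([.497,-.072]);ang=np.radians(9.1);R=np.array([[np.cos(ang),np.sin(ang)],[-np.sin(ang),np.cos(ang)]])
for n in M:
    C=cloud(n,np.load(f"pics/{n}0.npy"));q=(C[...,:2]-c)@R.T;Z=C[...,2]
    k=(abs(q[...,0])<.07)&(abs(q[...,1])<.07)&((abs(q[...,0])>.064))&(Z>.02)&(Z<.05);print(n,"deck z",np.median(Z[k]),k.sum())
    k=(abs(q[...,0])<.05)&(abs(q[...,1])<.035)&(Z>.05);print(n,"plate z",np.median(Z[k]),k.sum())
# top picture: what of the orange is visible
t=cv2.imread("pics/top2.png");print([(x,c) for x,c,_ in blobs(mask(t,*OR,(300,150,400,225)))])
k=blobs(mask(p,*OR,(300,150,380,225)));print([(x,c) for x,c,_ in k])
# blue hooks, side and top
for n in M:
    print(n,[(x,c) for x,c,_ in blobs(mask(cv2.imread(f"pics/{n}0.png"),*BL,(300,170,380,250)))])
E
```

```text
[array([301.5051, 216.1499]), array([372.9848, 224.9259]), array([334.1531, 244.973 ])] [346.2956 198.5726]
screw exp [ 0.5012 -0.108 ] seen [ 0.5014 -0.1074  0.1268]
0.034 [[0.428327703037236, -0.003561042296333472], [0.5704331400357325, -0.12607262494747828], [0.447045628644761, -0.14511173938057265]] c [ 0.4994 -0.0648] 0.18762474012832625 0.142782914188228 0.1248477706875601
0.037 [[0.4267385872668076, -0.007262944705490826], [0.568142926248808, -0.12917009849445615], [0.44536416524292916, -0.1481152806639664]] c [ 0.4974 -0.0682] 0.1866990659533757 0.14207847373864857 0.12423181589904678
0.04 [[0.4251494714963792, -0.01096484711464818], [0.5658527124618836, -0.13226757204143402], [0.4436827018410974, -0.15111882194736015]] c [ 0.4955 -0.0716] 0.18577339177842522 0.1413740332890692 0.12361586111053344
side deck z 0.037382521445198144 107
side plate z 0.06209763622193819 669
top deck z 0.0366682215554886 146
top plate z 0.061311004163822694 646
[(np.int32(36), array([359.1944, 179.6667])), (np.int32(68), array([328.1618, 184.5147]))]
[(np.int32(273), array([344.8095, 196.4835])), (np.int32(57), array([323.2105, 186.6667]))]
side [(np.int32(74), array([322.527 , 201.1351])), (np.int32(113), array([353.4336, 229.177 ]))]
top [(np.int32(24), array([361.375, 184.5  ])), (np.int32(30), array([322.    , 190.4333]))]
```

Run:
```python
from h import *
np.set_printoptions(precision=4,suppress=True)
tcp=np.array([.4958,-.0742,.1294]);a=np.radians(99.0);e=np.array([np.cos(a),np.sin(a)]);nx=np.array([e[1],-e[0]])
for n,bx in(("top",(300,150,400,225)),("side",(300,150,380,225))):
    p=cv2.imread(f"pics/{n}2.png");m=mask(p,*OR,bx)
    v,u=np.nonzero(m);q=np.array([onz(n,(x,y),.126)[:2] for x,y in zip(u,v)])-tcp[:2]
    l=q@e;x=q@nx;print(n,"along",np.sort(l)[[0,1,2,-3,-2,-1]]);
    for s in(-1,1):
        k=(l*s>.045);print("  end",s,k.sum(),"x",np.percentile(x[k],[5,50,95]) if k.any() else 0)
big=[cv2.resize(cv2.imread(f"pics/top{i}.png")[160:220,310:375],None,fx=6,fy=6,interpolation=cv2.INTER_CUBIC) for i in(0,2)]
cv2.imwrite("pics/c3.png",np.hstack(big))
```

```text
top along [-0.059  -0.0584 -0.0578  0.0568  0.0572  0.0573]
  end -1 36 x [-0.011   0.0014  0.0128]
  end 1 35 x [-0.0119  0.0008  0.0136]
side along [-0.0655 -0.0654 -0.0643  0.0583  0.0589  0.0596]
  end -1 76 x [-0.018  -0.0012  0.0144]
  end 1 27 x [-0.0166 -0.0049  0.0045]
```

View pics/c3.png

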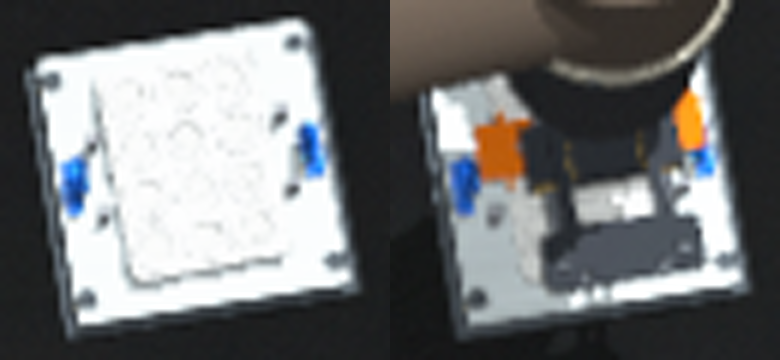

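The left half (start) shows the deck screws cleanly. The right half shows the bar ends on either side of the gripper at (500,150) and (690,122), between the blue hooks. I correct by about 2 mm in y and lower the bar to just above the hooks.

```bash
python3 -m crank '[[[0,0.0015,-0.01],[0,0,0],-1],[[0,0,-0.01],[0,0,0],-1],[[0,0,-0.01],[0,0,0],-1],[[0,0,0],[0,0,0],-1],[[0,0,0],[0,0,0],-1],[[0,0,0],[0,0,0],-1]]'
python3 - <<'E'
from h import *
np.set_printoptions(precision=4,suppress=True)
for n in M:
    p,d=imaging.snapshot(n);cv2.imwrite(f"pics/{n}3.png",p)
o=ctrl.get_obs();print(o["tool_pos"],o["orientation"],o["force"])
p=cv2.imread("pics/side3.png");cv2.imwrite("pics/c4.png",cv2.resize(p[180:255,290:390],None,fx=7,fy=7,interpolation=cv2.INTER_CUBIC))
for n in M:
    p=cv2.imread(f"pics/{n}3.png")
    for nm,c in(("or",OR),("bl",BL)):
        for A,uv,l in blobs(mask(p,*c,(300,170,385,250))):
            v,u=np.nonzero(l);print(n,nm,A,uv,"u",u.min(),u.max(),"v",v.min(),v.max())
E
```

```text
clock: 7.35
tool_pos: [0.4963, -0.0718, 0.0997]
orientation: [-180.0, -0.0, -80.9]
force: [0.1, 0.5, -1.2]
opening: 0.0141
gripper_force: 30.0
[ 0.4964 -0.0718  0.0999] [-179.9597   -0.0013  -80.9027] [-0.8832 -0.3294 -1.6486]
side or 51 [323.2353 195.7059] u 320 326 v 191 201
side or 236 [343.9322 205.8008] u 334 356 v 191 216
side bl 49 [322.0816 203.8571] u 319 325 v 200 208
side bl 115 [353.4522 229.1478] u 349 359 v 220 237
top or 35 [357.9143 181.3429] u 356 360 v 177 185
top or 65 [327.3077 186.2615] u 324 331 v 181 192
top bl 14 [362.     185.2143] u 361 363 v 181 188
top bl 31 [321.6774 190.5161] u 320 323 v 186 195
```

View pics/c4.png

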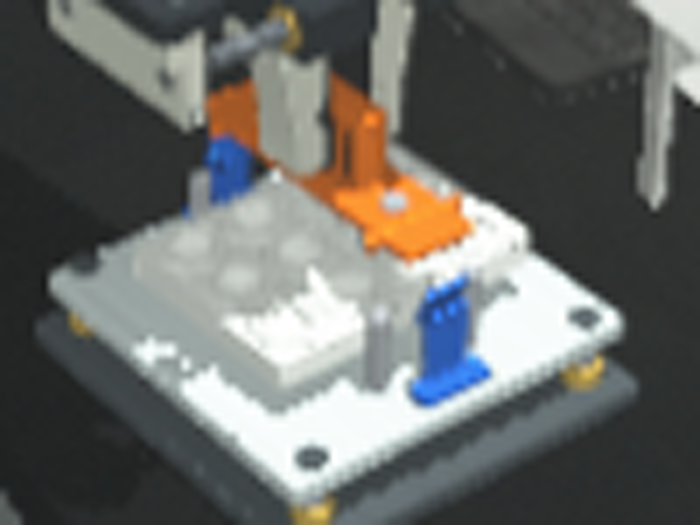

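The bar now sits just above the hook tops. In the side crop, its near end is at (420,240), the near hook top at (447,280) and the near-left pin top at (378,312). I check the centre again from the pins in both views.

Run:
```python
from h import *
np.set_printoptions(precision=4,suppress=True)
g=cv2.cvtColor(cv2.imread("pics/top0.png"),cv2.COLOR_BGR2GRAY)
L=loc(g,[(93,147),(103,220),(279,117),(291,190)],(310,160),6,2,True);print(L)
for z in(.06,.07):
    q=np.array([onz("top",t,z)[:2] for t in L]);print("pins",z,q.tolist(),q.mean(0))
b=onz("top",(360.9,183),.096),onz("top",(323.5,186),.096)
# plate outline (top view start): plate edge darker line -> skip; hook blobs outer/inner along carrier y at z=DU+.04..054
e=np.array([np.cos(np.radians(99)),np.sin(np.radians(99))])
for n in("top","side"):
  p=cv2.imread(f"pics/{n}0.png")
  for A,uv,l in blobs(mask(p,*BL,(300,170,385,250))):
    v,u=np.nonzero(l)
    for z in(.068,.081): 
        q=np.array([onz(n,t,z)[:2] for t in zip(u,v)])-[.4964,-.0718];print(n,z,"along",np.percentile(q@e,[0,50,100]),"x",np.percentile(q@[e[1],-e[0]],[2,50,98]))
# predicted side pixels of pin tops and hook tops, for hypotheses
m=M["side"]
def pr(X):
    c=m["mtx"]@(m["R"]@np.array(X)+m["t"]);return c[:2]/c[2]
x=np.array([e[1],-e[0]])
for c,DU in(((.4964,-.0718),.027),((.4964,-.0718),.030),((.4964,-.073),.028),((.497,-.069),.027)):
    c=np.array(c);f=lambda a,b,h:(np.round((pr([*(c+a*x+b*e),DU+h])-[290,180]+.5)*7,0)).tolist()
    print(c,DU,"pinNL",f(-.0205,-.052,.045),"pinFL",f(-.0205,.052,.045),"hookB top",f(-.009,-.063,.054),f(.009,-.063,.054),"deck corner near",f(-.075,-.075,.01),"right",f(.075,-.075,.01),"left",f(-.075,.075,.01),"foot near",f(-.078,-.083,.012-DU))
```

```text
[array([324.938 , 184.3152]), array([327.3617, 196.0057]), array([356.0499, 179.325 ]), array([358.3581, 190.8674])]
pins 0.06 [[0.5053730010608983, -0.018512785021397013], [0.4665146622217957, -0.026079848089477085], [0.5211461104919345, -0.12014438910900853], [0.48265973517430116, -0.12686659044815654]] [ 0.4939 -0.0729]
pins 0.07 [[0.5032048409696817, -0.01854328361079316], [0.4645943851218193, -0.02606207528374267], [0.518877331443147, -0.11952656492449246], [0.4806364663073882, -0.12620588436427346]] [ 0.4918 -0.0726]
top 0.068 along [-0.0691 -0.0649 -0.0601] x [-0.0166 -0.0044  0.0073]
top 0.081 along [-0.0677 -0.0635 -0.0588] x [-0.0191 -0.007   0.0046]
top 0.068 along [0.0576 0.0642 0.0708] x [-0.0162 -0.0031  0.01  ]
top 0.081 along [0.0579 0.0645 0.0711] x [-0.0187 -0.0058  0.0072]
side 0.068 along [0.0378 0.0593 0.0812] x [-0.0194 -0.0004  0.0179]
side 0.081 along [0.0231 0.0441 0.0654] x [-0.0301 -0.0115  0.0064]
side 0.068 along [-0.0992 -0.0808 -0.0531] x [-0.0366 -0.0128  0.0095]
side 0.081 along [-0.1108 -0.0929 -0.0657] x [-0.0469 -0.0237 -0.0019]
[ 0.4964 -0.0718] 0.027 pinNL [381.0, 307.0] pinFL [200.0, 170.0] hookB top [428.0, 289.0] [468.0, 269.0] deck corner near [297.0, 486.0] right [625.0, 314.0] left [47.0, 272.0] foot near [305.0, 558.0]
[ 0.4964 -0.0718] 0.03 pinNL [381.0, 300.0] pinFL [200.0, 164.0] hookB top [428.0, 282.0] [468.0, 262.0] deck corner near [297.0, 479.0] right [625.0, 307.0] left [47.0, 266.0] foot near [305.0, 558.0]
[ 0.4964 -0.073 ] 0.028 pinNL [382.0, 307.0] pinFL [201.0, 170.0] hookB top [430.0, 288.0] [470.0, 269.0] deck corner near [299.0, 486.0] right [627.0, 313.0] left [48.0, 272.0] foot near [307.0, 560.0]
[ 0.497 -0.069] 0.027 pinNL [378.0, 302.0] pinFL [198.0, 166.0] hookB top [425.0, 284.0] [465.0, 264.0] deck corner near [294.0, 480.0] right [622.0, 309.0] left [45.0, 268.0] foot near [303.0, 552.0]
```

The pin and hook predictions agree with the picture to about 1 mm, with DU about 27 mm. I go down in small steps, watching the forces.

```bash
python3 -m crank '[[[0,0,-0.003],[0,0,0],-1],[[0,0,-0.003],[0,0,0],-1],[[0,0,-0.002],[0,0,0],-1],[[0,0,0],[0,0,0],-1]]'; python3 -m crank '[[[0,0,-0.002],[0,0,0],-1],[[0,0,-0.002],[0,0,0],-1],[[0,0,0],[0,0,0],-1]]';  python3 -c "
from plant import ctrl
print(ctrl.get_obs()['force'],ctrl.get_obs()['moment'])"
```

```text
clock: 7.85
tool_pos: [0.4958, -0.0719, 0.0912]
orientation: [180.0, 0.0, -80.9]
force: [0.4, -0.3, -0.8]
opening: 0.0139
gripper_force: 30.0
clock: 8.15
tool_pos: [0.4958, -0.0719, 0.0872]
orientation: [180.0, -0.0, -80.9]
force: [0.2, -0.7, -0.9]
opening: 0.0138
gripper_force: 30.0
[ 0.16927227 -0.66556877 -0.92052725] [ 0.03760117  0.00436079 -0.01322185]
```

```bash
for i in 1 2 3; do :; done; python3 -m crank '[[[0,0,-0.0015],[0,0,0],-1],[[0,0,-0.0015],[0,0,0],-1],[[0,0,0],[0,0,0],-1]]'; python3 -m crank '[[[0,0,-0.001],[0,0,0],-1],[[0,0,-0.001],[0,0,0],-1],[[0,0,0],[0,0,0],-1]]'; python3 -c "
from plant import ctrl
print(ctrl.get_obs()['force'],ctrl.get_obs()['moment'])"
```

```text
clock: 8.45
tool_pos: [0.4961, -0.0719, 0.0845]
orientation: [-180.0, -0.0, -80.9]
force: [0.6, -0.7, -1.2]
opening: 0.0138
gripper_force: 30.0
clock: 8.75
tool_pos: [0.4961, -0.0719, 0.0826]
orientation: [-180.0, -0.0, -80.9]
force: [0.6, -1.2, -0.3]
opening: 0.0137
gripper_force: 30.0
[ 0.55773791 -1.23424876 -0.34780036] [-0.26817773 -0.15698206 -0.0256288 ]
```

```bash
python3 -m crank '[[[0,0,-0.001],[0,0,0],-1],[[0,0,-0.001],[0,0,0],-1],[[0,0,0],[0,0,0],-1]]'; python3 -c "
from plant import ctrl
print(ctrl.get_obs()['force'],ctrl.get_obs()['moment'])";  python3 -m crank '[[[0,0,-0.001],[0,0,0],-1],[[0,0,-0.001],[0,0,0],-1],[[0,0,0],[0,0,0],-1]]'; python3 -c "
from plant import ctrl
print(ctrl.get_obs()['force'],ctrl.get_obs()['moment'])"
```

```text
clock: 9.05
tool_pos: [0.4962, -0.0718, 0.0806]
orientation: [-180.0, -0.0, -80.9]
force: [0.7, -0.2, 0.0]
opening: 0.0139
gripper_force: 30.0
[ 0.7487477  -0.21027513  0.0194461 ] [-0.15557844 -0.14832739 -0.0396695 ]
clock: 9.35
tool_pos: [0.4963, -0.0718, 0.0786]
orientation: [-180.0, -0.0, -80.9]
force: [0.6, -1.3, 1.5]
opening: 0.014
gripper_force: 30.0
[ 0.56391492 -1.34910111  1.49087326] [-0.14553497 -0.23425766  0.04084659]
```

```bash
python3 -m crank '[[[0,0,-0.001],[0,0,0],-1],[[0,0,-0.001],[0,0,0],-1],[[0,0,0],[0,0,0],-1]]'; python3 -c "
from plant import ctrl
print(ctrl.get_obs()['force'],ctrl.get_obs()['moment'])";  python3 -m crank '[[[0,0,-0.001],[0,0,0],-1],[[0,0,-0.001],[0,0,0],-1],[[0,0,0],[0,0,0],-1]]'; python3 -c "
from plant import ctrl
print(ctrl.get_obs()['force'],ctrl.get_obs()['moment'])"
```

```text
clock: 9.65
tool_pos: [0.4961, -0.0718, 0.0763]
orientation: [-180.0, 0.0, -80.9]
force: [0.2, -0.8, 0.0]
opening: 0.0138
gripper_force: 30.0
[ 0.15000106 -0.81778422  0.03476818] [-0.18938871 -0.52972972  0.00705175]
clock: 9.95
tool_pos: [0.4958, -0.0719, 0.0742]
orientation: [180.0, 0.0, -80.9]
force: [0.4, -0.8, -1.6]
opening: 0.0139
gripper_force: 30.0
[ 0.4354464  -0.79078771 -1.63353845] [-0.17555902 -0.40534125  0.05414075]
```

```bash
python3 -m crank '[[[0,0,-0.001],[0,0,0],-1],[[0,0,0],[0,0,0],-1]]'; python3 -m crank '[[[0,0,-0.001],[0,0,0],-1],[[0,0,0],[0,0,0],-1]]';  python3 - <<'E'
from h import *
np.set_printoptions(precision=4,suppress=True)
p,d=imaging.snapshot("side");o=ctrl.get_obs();print(o['force'],o['moment'])
cv2.imwrite("pics/c5.png",cv2.resize(p[180:255,290:390],None,fx=7,fy=7,interpolation=cv2.INTER_CUBIC))
E
```

```text
clock: 10.15
tool_pos: [0.4958, -0.0719, 0.0733]
orientation: [180.0, 0.0, -80.9]
force: [0.4, -0.9, -1.9]
opening: 0.0138
gripper_force: 30.0
clock: 10.35
tool_pos: [0.4959, -0.0719, 0.0724]
orientation: [180.0, 0.0, -80.9]
force: [0.9, -0.9, -0.6]
opening: 0.0139
gripper_force: 30.0
[-0.3503 -0.0716 -1.6985] [-0.2752 -0.1805  0.0008]
```

View pics/c5.png

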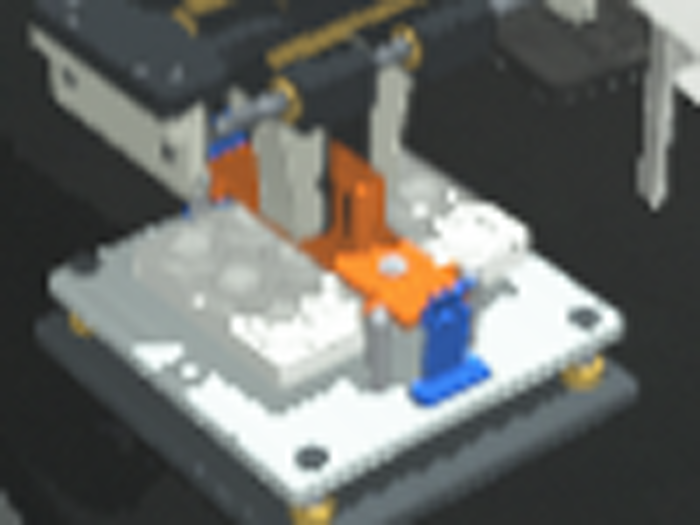

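The bar is between the pins and its near end is at the near hook's ramp (440,300). Nothing is jammed, so I continue down.

```bash
python3 -m crank '[[[0,0,-0.001],[0,0,0],-1],[[0,0,0],[0,0,0],-1]]'; python3 -m crank '[[[0,0,-0.001],[0,0,0],-1],[[0,0,0],[0,0,0],-1]]';python3 -m crank '[[[0,0,-0.001],[0,0,0],-1],[[0,0,0],[0,0,0],-1]]'
```

```text
clock: 10.6
tool_pos: [0.496, -0.0719, 0.0714]
orientation: [180.0, 0.0, -80.9]
force: [0.4, -1.3, -0.4]
opening: 0.0139
gripper_force: 30.0
clock: 10.8
tool_pos: [0.4961, -0.0719, 0.0707]
orientation: [-180.0, -0.0, -80.9]
force: [-1.0, -0.8, 3.3]
opening: 0.0142
gripper_force: 30.0
clock: 11.0
tool_pos: [0.496, -0.0719, 0.0697]
orientation: [-180.0, -0.0, -80.9]
force: [-1.7, -0.3, 4.9]
opening: 0.014
gripper_force: 30.0
```

```bash
python3 -m crank '[[[0,0,-0.0005],[0,0,0],-1],[[0,0,0],[0,0,0],-1]]'; python3 -m crank '[[[0,0,0],[0,0,0],-1],[[0,0,0],[0,0,0],-1]]'
python3 - <<'E'
from h import *
np.set_printoptions(precision=4,suppress=True)
F=[]
for i in range(4):
    p,d=imaging.snapshot("side");o=ctrl.get_obs();F.append(np.r_[o['force'],o['moment'],o['tool_pos']])
print(np.mean(F,0))
np.save("pics/side6.npy",d);cv2.imwrite("pics/side6.png",p)
for A,uv,l in blobs(mask(p,*OR,(300,170,385,250))):
    C=cloud("side",d)[l];z=C[:,2];print(A,uv,np.histogram(z,bins=np.arange(.05,.11,.004))[0])
for A,uv,l in blobs(mask(p,*BL,(300,170,385,250))):
    v,u=np.nonzero(l);print("bl",A,uv,u.min(),u.max(),v.min(),v.max())
# flat near end between screw and end: local z
C=cloud("side",d);print("plate z now", np.median(C[215:222,322:328,2]), "start",np.median(cloud("side",np.load("pics/side0.npy"))[215:222,322:328,2]))
E
```

```text
clock: 11.2
tool_pos: [0.4961, -0.0719, 0.0694]
orientation: [-180.0, -0.0, -80.9]
force: [-1.7, -0.2, 6.2]
opening: 0.0138
gripper_force: 30.0
clock: 11.4
tool_pos: [0.4961, -0.0719, 0.0694]
orientation: [-180.0, -0.0, -80.9]
force: [-2.1, -0.5, 5.9]
opening: 0.014
gripper_force: 30.0
[-2.3713 -0.576   5.4586  0.0465  0.7544 -0.0212  0.4961 -0.0719  0.0694]
39 [323.5128 205.8205] [ 0  0  1 19 19  0  0  0  0  0  0  0  0  0]
196 [342.6684 215.0306] [ 0  0  0 61 52  7  8  9  7  7 14 29  0  0]
bl 4 [320.75 196.25] 320 322 196 197
bl 6 [322.1667 200.8333] 320 324 200 202
bl 105 [353.6857 229.7238] 349 359 220 237
plate z now 0.0602045723392828 start 0.06212413319499699
```

The depth shows the plate down about 2 mm already, and the force of about 7 N fits that. I press on in 0.4 mm steps.

```bash
for i in 1; do python3 -m crank '[[[0,0,-0.0004],[0,0,0],-1],[[0,0,0],[0,0,0],-1]]' | sed -n '2p;4p'; done; python3 -m crank '[[[0,0,-0.0004],[0,0,0],-1],[[0,0,0],[0,0,0],-1]]'| sed -n '2p;4p'; python3 -m crank '[[[0,0,-0.0004],[0,0,0],-1],[[0,0,0],[0,0,0],-1]]'| sed -n '2p;4p'
```

```text
tool_pos: [0.496, -0.0718, 0.0688]
force: [-1.8, 0.4, 5.1]
tool_pos: [0.496, -0.0718, 0.0685]
force: [-2.6, 0.5, 6.7]
tool_pos: [0.4961, -0.0718, 0.0682]
force: [-2.9, 0.7, 6.9]
```

```bash
python3 -m crank '[[[0,0,-0.0004],[0,0,0],-1],[[0,0,0],[0,0,0],-1]]' | sed -n '2p;4p';  python3 -m crank '[[[0,0,-0.0004],[0,0,0],-1],[[0,0,0],[0,0,0],-1]]'| sed -n '2p;4p'
python3 - <<'E'
from h import *
F=[]
for i in range(4):
    p,d=imaging.snapshot("side");o=ctrl.get_obs();F.append(np.r_[o['force'],o['moment'],o['tool_pos']])
print(np.mean(F,0).round(4))
print("plate",[np.median(cloud("side",d)[215:222,322:328,2])]);cv2.imwrite("pics/side7.png",p)
for A,uv,l in blobs(mask(p,*BL,(300,170,385,250))):
    v,u=np.nonzero(l);print("bl",A,uv,u.min(),u.max(),v.min(),v.max())
E
```

```text
tool_pos: [0.4961, -0.0718, 0.0679]
force: [-2.8, 0.3, 8.2]
tool_pos: [0.4961, -0.0718, 0.0675]
force: [-3.6, 0.6, 9.1]
[-3.5978e+00  3.5320e-01  9.3359e+00  3.5140e-01  1.2278e+00  2.1000e-03
  4.9610e-01 -7.1800e-02  6.7600e-02]
plate [np.float64(0.05815329726272346)]
bl 6 [322.5 201.5] 321 324 201 202
bl 109 [353.51376147 229.50458716] 349 359 220 237
```

```bash
python3 -m crank '[[[-0.0005,0,-0.0003],[0,0,0],-1],[[0,0,0],[0,0,0],-1]]' | sed -n '2p;4p';  python3 -m crank '[[[0,0,-0.0004],[0,0,0],-1],[[0,0,0],[0,0,0],-1]]'| sed -n '2p;4p'
python3 - <<'E'
from h import *
F=[]
for i in range(4):
    p,d=imaging.snapshot("side");o=ctrl.get_obs();F.append(np.r_[o['force'],o['moment'],o['tool_pos']])
print(np.mean(F,0).round(4))
print("plate",[np.median(cloud("side",d)[215:222,322:328,2])])
E
```

```text
tool_pos: [0.4961, -0.0718, 0.0675]
force: [-2.6, 0.2, 10.0]
tool_pos: [0.4961, -0.0718, 0.0671]
force: [-2.4, 0.1, 10.2]
[-2.75570e+00  4.54600e-01  1.04689e+01  2.00500e-01  1.00010e+00
 -7.20000e-03  4.96100e-01 -7.18000e-02  6.71000e-02]
plate [np.float64(0.05786353656865913)]
```

```bash
python3 -m crank '[[[-0.0005,0,-0.0004],[0,0,0],-1],[[0,0,0],[0,0,0],-1],[[0,0,0],[0,0,0],-1]]' | sed -n '2p;4p'
python3 - <<'E'
from h import *
F=[]
for i in range(4):
    p,d=imaging.snapshot("side");o=ctrl.get_obs();F.append(np.r_[o['force'],o['moment'],o['tool_pos']])
print(np.mean(F,0).round(4))
print("plate",[np.median(cloud("side",d)[215:222,322:328,2])])
E
```

```text
tool_pos: [0.4961, -0.0718, 0.0669]
force: [-2.0, -0.7, 10.5]
[-1.1687  0.0405 11.1454  0.0272  0.6864 -0.0385  0.4961 -0.0718  0.067 ]
plate [np.float64(0.05794000635194844)]
```

Contact force is about 12.4 N, so both hooks should be closed. I ease up and tug lightly to confirm before releasing.

```bash
python3 -m crank '[[[0,0,0.001],[0,0,0],-1],[[0,0,0],[0,0,0],-1]]' | sed -n '2p;4p'; python3 -m crank '[[[0,0,0.001],[0,0,0],-1],[[0,0,0],[0,0,0],-1]]' | sed -n '2p;4p'; python3 -m crank '[[[0,0,0.0007],[0,0,0],-1],[[0,0,0],[0,0,0],-1]]' | sed -n '2p;4p'; python3 -c "
from plant import ctrl
print(ctrl.get_obs()['force'],ctrl.get_obs()['moment'])"
```

```text
tool_pos: [0.496, -0.0718, 0.0679]
force: [-2.4, -2.0, 9.4]
tool_pos: [0.4961, -0.0718, 0.0687]
force: [-0.3, -0.7, 7.1]
tool_pos: [0.496, -0.0718, 0.0688]
force: [3.4, -1.7, 0.5]
[ 3.35532675 -1.70921388  0.45390306] [-0.55127881 -1.20104364 -0.06096204]
```

```bash
python3 -m crank '[[[0,0,0],[0,0,0],0],[[0,0,0],[0,0,0],0],[[0,0,0],[0,0,0],0],[[0,0,0],[0,0,0],0],[[0,0,0],[0,0,0],0],[[0,0,0],[0,0,0],0],[[0,0,0],[0,0,0],0],[[0,0,0],[0,0,0],0]]'
```

```text
clock: 15.3
tool_pos: [0.4951, -0.0719, 0.0687]
orientation: [-180.0, 0.0, -80.9]
force: [-0.6, -0.5, -0.6]
opening: 0.044
gripper_force: 0.0
```

```bash
python3 -m crank '[[[0,0,0.01],[0,0,0],0],[[0,0,0.02],[0,0,0],0],[[0,0,0.04],[0,0,0],0],[[0,0,0.04],[0,0,0],0],[[0,0,0.02],[0,0,0],0],[[0,0.03,0],[0,0,0],0],[[0,0.04,0],[0,0,0],0],[[0,0.04,0],[0,0,0],0],[[0,0.04,0],[0,0,0],0],[[0,0.04,0],[0,0,0],0],[[0,0,0],[0,0,0],0],[[0,0,0],[0,0,0],0]]'
python3 - <<'E'
from h import *
p,d=imaging.snapshot("side");C=cloud("side",d)
l=mask(p,*OR,(300,170,385,250))>0;z=C[l][:,2];print(np.histogram(z,bins=np.arange(.05,.11,.004))[0])
s=C[l&(C[...,2]>.088)];print(cv2.minAreaRect((s[:,:2]*1000).astype(np.float32)),np.median(s,0))
cv2.imwrite("pics/c6.png",cv2.resize(p[180:255,290:390],None,fx=7,fy=7,interpolation=cv2.INTER_CUBIC))
E
```

```text
clock: 16.5
tool_pos: [0.4948, 0.1189, 0.1992]
orientation: [-180.0, 0.0, -80.8]
force: [-0.2, -0.7, 0.4]
opening: 0.0436
gripper_force: 0.0
[  0   0   0 148  50  19  14  14  17  17  26  49   0   0]
((312.9866943359375, -409.0685729980469), (803.40478515625, 34.152130126953125), 61.48768997192383) [ 0.49331962 -0.07611389  0.09423442]
```

View pics/c6.png

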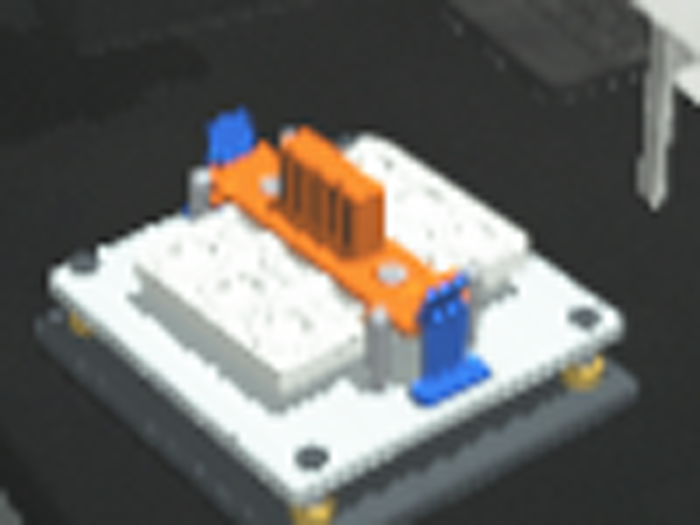

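The bar lies between the pins with its ends at the hooks, (235,165) far and (430,300) near. One last check compares the heights of its two ends.

Run:
```python
from h import *
Z=[[],[],[]]
for i in range(4):
  for n in M:
    p,d=imaging.snapshot(n);C=cloud(n,d);l=mask(p,*OR,(300,150,385,250))>0
    q=C-np.array([.496,-.072,0]);e=np.array([-.156,.988]);a=q[...,:2]@e;z=C[...,2]
    for k,s in enumerate((l&(a<-.035)&(a>-.056)&(z<.08),l&(a>.035)&(a<.056)&(z<.08),l&(abs(a)<.02)&(z>.088))):Z[k]+=list(z[s]) 
print([(round(float(np.median(x)),4),len(x)) for x in Z], ctrl.get_obs()["clock"])
```

```text
[(0.0653, 371), (0.0653, 390), (0.0949, 499)] 16.95
```

```bash
python3 -c "
from plant import close_job
print(close_job())"
```

```text
the job is handed in; nothing more can be done
None
```

The clamp bar is clipped across the plate under both hooks and the job is handed in at about 17 s; both ends measured level at 65.3 mm, and the peak press was about 12.4 N. No verdict came back from the hand-in.

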